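# Release a slicer's blade plate held by a left-hand clamp knob

### The job

Take the blade plate out of the countertop slicer for washing. The clamp knob has a left-hand thread: unscrew it clockwise (seen from above) until the engraved line on its grip points at the engraved mark on the housing, letting it rise freely as it turns and never forcing the spindle up, down or round. Then draw the plate by its tab straight out along its rails until it is clear of the knob, without straining it against slicer or knob, and lower it flat onto the floor of the empty basket before letting go; leave the knob on its mark and do not disturb the jar, the can or the mug.

Things in the scene. Friction and masses are not known exactly. Their poses are not given: they have to be found in the camera images.
- slicer: White slicer fixed to the counter. Origin: centre of its underside; x points from its open front to the raised rear housing, z up. Bed x -130 to +120, 150 wide, top 45 mm up; housing x +65 to +120, 66 mm high. Two rails (6 wide, 5 high) from x -110 to +60 guide the plate with 2 mm play on each side. The upright spindle with the knob stands at x = +30 mm, y = 0.
- mark (a point): The engraved index mark: a dark groove 22 x 3 mm along the slicer's x axis on top of the rear housing, 48 mm behind (+x) the knob's axis; this point is its centre, axes as the slicer's.
- knob: The clamp knob. Origin: centre of the underside of its flange (36 mm diameter, 6 thick, rim notched all round), 51 mm above the counter when tight; a 20 mm neck and a black bar grip stand on it. Left-hand thread: clockwise from above unscrews and lifts it by some mm (coarse, lead not known: follow it by feel). It turns stiffly (0.15 N m), and stays where left.
- knob_grip (a point): Centre of the knob's bar grip, on the knob's axis, 94 mm above the counter when tight; x lies along the bar towards the end with the engraved line. Bar 44 long, 14 wide, 28 mm high. At the start the knob is tight or up to 0.5 rad loosened and needs 2.3 to 2.8 rad clockwise to the mark; a stop comes 0.4 rad past the mark.
- knob_line (a point): Outer end of the engraved line: a pale groove on top of the bar from its centre to one end; this point is 20 mm from the knob's axis. The knob is on its mark when this point lies on the line from the axis to the mark, within about 4 mm to either side.
- spindle (a joint): Lift (m, up positive, 0 at rest) of the spindle that carries the knob, by yielding: it gives 1 mm for each 4 N pulled or pushed along its axis. More than 3 mm (12 N) either way is overload. It does not count the travel of the thread.
- spindle_twist (a joint): Yielding twist of the spindle (rad, clockwise positive, 0 at rest): 0.4 rad for each N m. Plain turning of the knob twists it by about 0.06; more than 0.2 rad either way (forcing the knob against a stop, or turning it hard the wrong way) is overload.
- plate: Loose steel blade plate 121 x 80 x 4 mm, about 0.15 kg, on the bed between the rails, axes as the slicer's at first. Origin: underside, middle line, 75 mm from front and 46 from rear edge. An 18 mm slot open to the rear straddles the spindle; two 5 mm lugs at the rear catch behind the tight flange. Drawn towards -x, it is clear of the flange after 48 mm and can be lifted.
- plate_tab (a point): Grip tab on the plate: upright block 30 long (plate x), 12 wide (plate y), 24 mm high above the plate's top, 50 mm in front of the plate's origin; this point is 18 mm above the plate's underside, at mid width.
- basket: Empty open basket fixed to the counter, outside 210 (x) x 170 (y) x 50 mm high, walls and floor 5 mm. Origin: centre of its underside.
- basket_in (a point): Centre of the basket's inner floor, axes as the basket's.
- spice_jar: Bystander: closed jar, 48 mm diameter, 100 mm high, standing.
- food_can: Bystander: food can, 68 mm diameter, 100 mm high, standing.
- mug: Bystander: white mug, 80 mm diameter, 90 mm high, standing.
Not all that is in view belongs to the job. What is meant by the plate is not orange or purple, and is the smaller of those in its own colour.

How it is judged:
On the way, in this order (a step that is already met when the one before it is completed fails the run):
1. the knob is unscrewed clockwise until its engraved line points at the mark (within 5 mm to either side), the plate still in place (y of knob_line in the frame of mark between -0.005 and 0.005 m and x of knob_line in the frame of mark above -0.04 m and distance of plate from where it was at the start of the episode below 0.012 m), for 0.2 s.
2. the plate is drawn straight out along the rails, its origin more than 44 mm towards the front from its place, still flat on the bed (x of plate in the frame of slicer between -0.13 and -0.032 m and z of plate in the frame of slicer between 0.04 and 0.053 m and y of plate in the frame of slicer between -0.012 and 0.012 m).
3. the plate is lowered onto the basket's floor while still held (z of plate in the frame of basket_in below 0.006 m and horizontal distance between plate and basket_in below 0.07 m and contact force between the fingers and plate above 1 N), for 0.1 s.
At the end, for the whole second after the job is handed in: The plate lies flat (within 0.06 rad) and at rest on the basket's inner floor (underside within 4 mm of it), let go; the knob's engraved line still points at the mark, its outer end within 5 mm of the line from axis to mark (z of plate in the frame of basket_in below 0.004 m and horizontal distance between plate and basket_in below 0.07 m and angle between plate's own z axis and vertical below 0.06 rad and linear speed of plate below 0.02 m/s and y of knob_line in the frame of mark between -0.005 and 0.005 m and x of knob_line in the frame of mark above -0.04 m); the robot touches nothing.
It fails at once if the spindle is pulled or pushed along its axis with more than 12 N (3 mm of yielding) (value of joint spindle above 0.003 m or value of joint spindle below -0.003 m).
It fails at once if the spindle is twisted more than 0.2 rad either way (turned against a stop or forced the wrong way) (value of joint spindle_twist above 0.2 rad or value of joint spindle_twist below -0.2 rad).
It fails at once if the plate is strained against the knob or the slicer with more than 40 N (contact force between plate and knob above 40 N or contact force between plate and slicer above 40 N).
It fails at once if the jar, the can or the mug is moved more than 25 mm or tipped (distance of any of spice_jar, food_can, mug from where it was at the start of the episode above 0.025 m or angle between any of spice_jar, food_can, mug's own z axis and vertical above 0.3 rad).
It also fails if it takes over 72 s, if anything falls off the work surface, if the arm or the gripper's body presses on something with over 40 N, if the wrist force passes 120 N, or if a joint passes its speed limit or range.

### The arm

A 6-joint arm with a two-finger parallel gripper is mounted at the origin on the work surface. World frame = base frame: x ahead of the robot, y to its left, z up, the work surface at z = 0. Lengths are in m, angles in rad, forces in N, time in s.
With the tool pointing down it reaches from about 0.3 to 0.775 m from the base axis. Payload 14.6 kg.
Tool frame: the origin (TCP) lies at the very end of the fingers, on their centre line; the grasp point (between the pads) lies 19 mm behind it; z points along the fingers, y is the line along which they close (so a half turn about z gives the same grasp; the last joint's range is limited). The gripper opens to 94 mm and grips with 3 to 60 N. Pads are 16 mm wide; open, the fingers measure 119 mm over their backs; the gripper's body (75 mm by 177 mm) begins 78 mm behind the grasp point.
Start: joints at [-1.397, 0.3, 1.521, -0, 1.321, -0.067], TCP at [0.131, -0.534, 0.205] pointing down, gripper open.
Joint ranges: [-3.03, 3.03], [-0.79, 2.21], [0.23, 2.52], [-1.04, 4.18], [0, 3.07], [-2.55, 2.55]. Speed limits (rad/s): [2.22, 2.22, 2.57, 3.14, 3.14, 3.14].

### API

Orientations are given as [roll, pitch, yaw] about the fixed x, y, z axes, in that order (R = Rz(yaw) Ry(pitch) Rx(roll)).
In Python, from station import status, vision, order, silhouettes gives the robot as it stands. The module is installed in compiled form; this text tells all that it offers.
- The arm moves only by the shell command python3 -m pendant 'ROWS' [FORCE]. ROWS is JSON, one flat list of numbers, 7 for each row, row after row: the shift along the tool's x, y, z in units of 500 mm (1.0 is 500 mm), then the turn, a rotation vector about the tool's x, y, z in units of 90 degrees (1.0 is 90 degrees), then the opening, from -1 (shut) to 1 (fully open). A call has 1 to 12 rows; each row is the pose to reach, as a shift and turn from the pose commanded when the call began, along the tool's axes at that moment; what a row does not reach only later rows make up. A row lasts 1/10 s, in which the tool goes at most 50 mm and 8.59 degrees, less where a joint would pass 70% of its speed; a pose out of reach is approached as far as the arm can. A call with a number of a shift or a turn outside -1 to 1 is refused whole. A call with a gripper value outside its range is refused whole. The fingers move at their own pace and stop on an object; FORCE is the grip in N (left out, the last holds). Time passes only in rows, so rows that repeat a pose let the fingers close. It gives the time, the measured TCP pose, the force, the opening and the grip force at its end, in the units of the state.
- status.get_obs(): the state, without advancing time (a new reading comes with each control period).
- vision.camera(name): name is "side" or "top" or "wrist"; returns a dict with "pixels" (384x512x3 uint8, red, green, blue), "K" (3x3 intrinsics, pixels), "R" (3x3) and "t" (3): a world point X has camera coordinates R X + t. Camera axes: x right, y down, z forward; pixel columns grow to the right and rows downward; lengths in m; the calibration is good to about 2 mm. A picture is of the moment at which its call begins. There is no depth.
- order.hand_in(): hands the job in; it is judged then, once.
Trained networks look in a picture, given as the dict that the camera call returned (one of the last four; its "shot" number tells which), for a name from the list of things; names that differ only in an ending like _2 or _b are one class to them, and where a whole thing is asked for, a point or a joint stands for the part that bears it (a point fixed in the world has none). Each returns a list of dicts, best first, with "score" (0 to 1); they miss things now and then, are a little off and sometimes report something else, mostly with a low value. They report only what shows in the picture. A call takes as long as a camera call. They do not tell look-alikes from the thing itself.
- silhouettes(target, picture): "region" (384x512 bool, what is visible of it) and "extent" ([left, top, right, bottom] in pixels, round what is visible of it).
The state is a dict: "time_s": time; "qpos": joint angles; "joint_vel": joint speeds; "tau": joint torques, N m; "ee_pos": TCP position; "eef_rot": TCP orientation; "force": force on the tool from outside, world axes, zero at the start; "moment": the same for the moment, N m; "grip_width": finger opening in m; "grip_force": force on a finger pad.
Only numpy, scipy, OpenCV 4.12 (cv2) and the standard library are available. Lean on these libraries where they do the work, as an engineer would, in place of code of your own. Each camera call takes 0.05 s, during which the arm holds its last target. There are 200 camera calls.

## Working session

There is one attempt and no reset: what is moved stays moved. The work goes in short steps, Python scripts to look and compute and a shell command to move; the robot and the scene stay as the last step left them, time stands still between calls to the robot, and variables do not carry over. Pictures are saved under pics/ and viewed, at most 10 in all, crops included, and the job is handed in when it is done.

```bash
mkdir -p pics; cat > h.py <<'E'
import numpy as np, cv2, pickle
from station import status, vision, order, silhouettes
def cam(n):
    p=vision.camera(n); return p
def proj(p,X):
    c=p["R"]@np.array(X,float)+p["t"]; q=p["K"]@c; return q[:2]/q[2]
def onplane(p,uv,z):
    d=p["R"].T@np.linalg.solve(p["K"],np.array([uv[0],uv[1],1.])); o=-p["R"].T@p["t"]
    return o+d*(z-o[2])/d[2]
def tri(ps,uvs):
    A=np.zeros((3,3));b=np.zeros(3)
    for p,uv in zip(ps,uvs):
        d=p["R"].T@np.linalg.solve(p["K"],np.array([uv[0],uv[1],1.]));d/=np.linalg.norm(d);o=-p["R"].T@p["t"]
        M=np.eye(3)-np.outer(d,d);A+=M;b+=M@o
    return np.linalg.solve(A,b)
def save(n,p): cv2.imwrite("pics/"+n,p["pixels"][:,:,::-1])
E
python3 - <<'E'
from h import *
a=[]
for n in ["top","side"]:
    p=cam(n); a.append(p["pixels"]); print(n,np.round(-p["R"].T@p["t"],3), p["K"][0,0])
    pickle.dump(p,open(n+".pkl","wb"))
    for t in ["slicer","knob","plate","plate_tab","basket","spice_jar","food_can","mug"]:
        for r in silhouettes(t,p):
            ys,xs=np.nonzero(r["region"]); print(t,round(r["score"],2),np.round(r["extent"]),xs.mean().round(1),ys.mean().round(1),len(xs))
im=np.vstack(a)[:,:,::-1]
cv2.imwrite("pics/a.png",cv2.resize(np.hstack(a)[:,:,::-1],(800,300)))
cv2.imwrite("pics/top.png",cv2.resize(a[0][:,:,::-1],(800,600)))
E
```

```text
top [ 0.284 -0.04   1.404] 386.2505130082062
slicer 0.55 [269. 153. 323. 229.] 297.3 189.1 2249
knob 0.47 [297. 172. 305. 186.] 301.0 178.1 88
plate 0.89 [312. 256. 363. 291.] 337.8 271.4 1334
plate 0.81 [270. 101. 306. 127.] 286.2 113.7 587
plate 0.69 [284. 167. 313. 209.] 297.4 190.1 716
plate 0.64 [357. 179. 396. 230.] 374.6 204.6 1191
plate 0.44 [245. 120. 259. 142.] 251.2 129.9 234
plate 0.4 [271. 153. 328. 230.] 297.3 189.2 2433
plate_tab 0.9 [358. 180. 393. 231.] 374.6 204.4 1271
plate_tab 0.79 [269. 100. 303. 128.] 285.7 113.9 606
plate_tab 0.68 [296. 172. 305. 187.] 301.4 178.7 90
plate_tab 0.23 [297. 174. 304. 186.] 300.9 178.8 87
basket 0.56 [168. 158. 227. 222.] 196.6 188.9 2885
spice_jar 0.72 [246. 121. 257. 142.] 250.9 130.4 201
food_can 0.92 [129. 127. 154. 155.] 142.0 138.7 408
food_can 0.47 [329. 116. 359. 147.] 342.1 130.7 606
mug 0.97 [329. 118. 361. 146.] 342.4 130.6 613
side [0.139 0.679 0.848] 409.79228224462884
slicer 0.9 [226. 148. 318. 223.] 267.5 186.1 3090
knob 0.58 [256. 155. 267. 178.] 259.3 168.8 170
plate 0.94 [245. 166. 294. 199.] 269.7 181.8 596
plate 0.87 [162. 154. 195. 186.] 183.3 169.7 456
plate 0.83 [288. 133. 345. 169.] 315.9 147.4 907
plate 0.48 [167. 176. 188. 209.] 176.1 191.9 481
plate 0.21 [220. 150. 314. 222.] 267.0 186.1 2981
plate_tab 0.98 [164. 161. 199. 182.] 182.7 170.2 492
plate_tab 0.91 [245. 167. 292. 197.] 269.7 182.5 583
plate_tab 0.82 [290. 132. 345. 166.] 316.6 147.7 876
plate_tab 0.54 [169. 176. 186. 206.] 176.3 191.9 459
basket 0.8 [148. 230. 257. 324.] 204.3 273.9 6072
spice_jar 0.85 [165. 176. 189. 208.] 176.3 191.9 514
spice_jar 0.73 [248. 168. 292. 198.] 269.9 182.4 562
food_can 0.69 [ 69. 277. 110. 326.] 88.3 300.8 1406
mug 0.67 [214. 116. 246. 155.] 232.4 135.5 813
```

View pics/top.png

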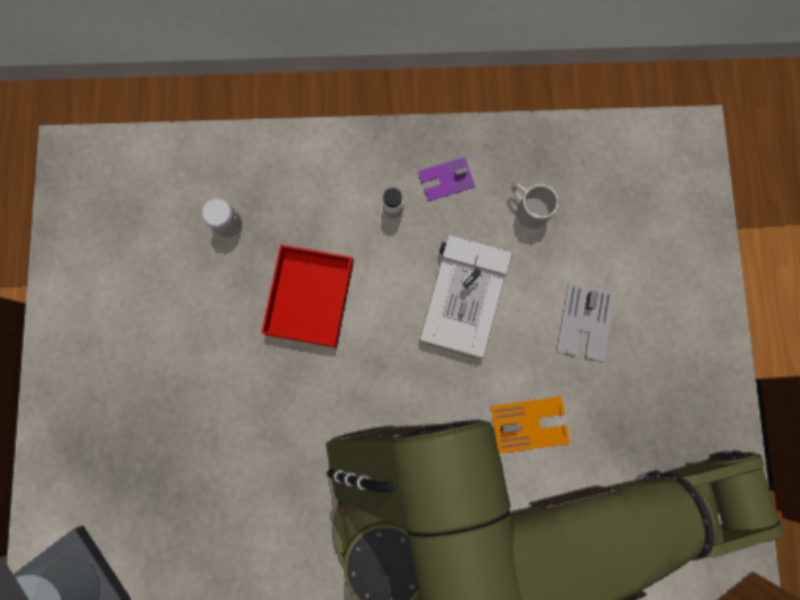

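Candidate plates in the top picture (512-px scale) are:
- purple at (286,114)
- orange at (338,271)
- a loose large grey one at (374,205)
- a small grey one in the slicer at (297,190)

The job's plate is the one in the slicer: it is grey, and the smaller of the two grey ones. I'll confirm this in one crop and compute rough poses.

```bash
python3 - <<'E'
from h import *
T=pickle.load(open("top.pkl","rb"));S=pickle.load(open("side.pkl","rb"))
a=cv2.resize(T["pixels"][140:240,255:405],(600,400),interpolation=cv2.INTER_CUBIC)[:,:400]
b=cv2.resize(S["pixels"][140:230,215:325],(489,400),interpolation=cv2.INTER_CUBIC)[:,:400]
cv2.imwrite("pics/crop.png",np.hstack([a,b])[:,:,::-1])
for n,uv,z in [("knob",(301,178),.1),("bed",(297,190),.05),("basket",(196.6,189),.03),("jar",(251,130),.05),("can",(142,139),.05),("mug",(342.4,131),.05),("big",(374.6,204.5),.01),("or",(338,271),0.01)]:
    print(n,onplane(T,uv,z).round(3))
print(tri([T,S],[(301,178),(259.5,168)]), tri([T,S],[(196.6,189),(204,274)]))
from scipy.optimize import least_squares
E
```

```text
knob [ 0.542 -0.195  0.1  ]
bed [ 0.509 -0.185  0.05 ]
basket [0.527 0.175 0.03 ]
jar [ 0.736 -0.027  0.05 ]
can [0.714 0.37  0.05 ]
mug [ 0.721 -0.36   0.05 ]
big [ 0.454 -0.468  0.01 ]
or [ 0.221 -0.32   0.01 ]
[ 0.54788355 -0.19801662  0.07366082] [0.52877922 0.1772156  0.01684509]
```

View pics/crop.png

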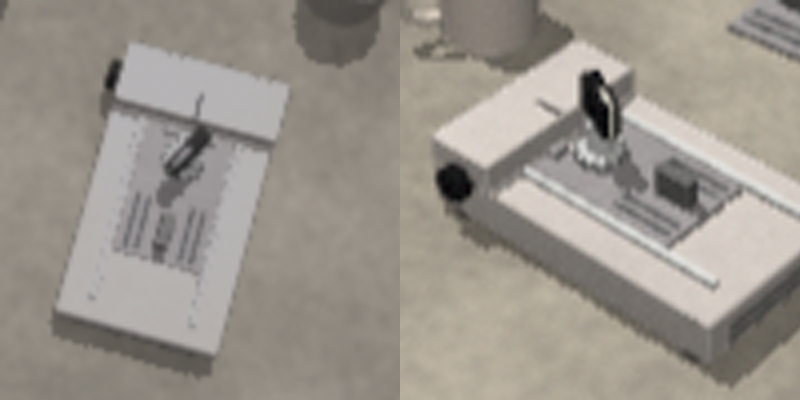

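The crop confirms it. The small grey plate lies between the slicer's rails, its tab is in front of the knob, and the pale line end of the bar points up-right in the top view. Next I work out the move for a close look with the wrist camera.

```bash
cat >> h.py <<'E'
from scipy.spatial.transform import Rotation as Ro
def pose():
    o=status.get_obs(); return np.array(o["ee_pos"]),Ro.from_euler("xyz",o["eef_rot"]),o
def rel(pos,yaw):
    "row units to go to pos, tool down, tool x at world yaw"
    p,R,o=pose()
    D=Ro.from_euler("z",yaw)*Ro.from_euler("x",np.pi)   # tool z down, tool x along yaw
    return (R.inv().apply(np.array(pos)-p)/.5).round(4),((R.inv()*D).as_rotvec()/(np.pi/2)).round(4)
E
python3 - <<'E'
from h import *
p,R,o=pose(); print(p,R.as_matrix().round(3),o["eef_rot"],o["qpos"],o["force"],o["grip_width"])
w=cam("wrist"); c=-w["R"].T@w["t"]; print("cam in tool",R.inv().apply(c-p).round(4),"axes cam in tool\n",(R.inv().as_matrix()@w["R"].T).round(3),w["K"])
for y in (1.3,0,-.25,-1.57): print(y,rel((.45,-.18,.36),y))
E
```

```text
[ 0.13115221 -0.53409664  0.20543598] [[ 0.971  0.238 -0.   ]
 [ 0.238 -0.971  0.   ]
 [ 0.    -0.    -1.   ]] [-3.14154111e+00 -1.19241882e-05  2.40764483e-01] [-1.39660507e+00  2.99875285e-01  1.52105470e+00  8.74055496e-06
  1.32071490e+00 -6.65753895e-02] [ 0.78266493 -0.24307578  0.19693549] 0.09407798804399885
cam in tool [ 0.075  -0.0014 -0.1779] axes cam in tool
 [[-0.001 -0.966 -0.257]
 [ 1.    -0.001 -0.   ]
 [-0.    -0.257  0.966]] [[319.98644027   0.         256.47952138]
 [  0.         319.98644027 193.15313227]
 [  0.           0.           1.        ]]
1.3 (array([ 0.7882, -0.5357, -0.3091]), array([-0.    , -0.    , -0.6743]))
0 (array([ 0.7882, -0.5357, -0.3091]), array([-0.    ,  0.    ,  0.1533]))
-0.25 (array([ 0.7882, -0.5357, -0.3091]), array([-0.    ,  0.    ,  0.3124]))
-1.57 (array([ 0.7882, -0.5357, -0.3091]), array([-0.    ,  0.    ,  1.1528]))
```

```bash
python3 -m pendant '[0.78,-0.53,-0.05,0,0,0.31,1, 0.78,-0.53,-0.05,0,0,0.31,1, 0.78,-0.53,-0.05,0,0,0.31,1, 0.78,-0.53,-0.05,0,0,0.31,1, 0.78,-0.53,-0.05,0,0,0.31,1, 0.78,-0.53,-0.05,0,0,0.31,1, 0.78,-0.53,-0.05,0,0,0.31,1, 0.78,-0.53,-0.05,0,0,0.31,1, 0.78,-0.53,-0.05,0,0,0.31,1, 0.78,-0.53,-0.05,0,0,0.31,1, 0.78,-0.53,-0.05,0,0,0.31,1, 0.78,-0.53,-0.05,0,0,0.31,1]'; python3 - <<'E'
from h import *
w=cam("wrist"); pickle.dump(w,open("w1.pkl","wb"))
print(pose()[2]["joint_vel"])
for t in ["slicer","knob","knob_line","plate","plate_tab","mark"]:
    try:
        for r in silhouettes(t,w)[:2]:
            ys,xs=np.nonzero(r["region"]); print(t,round(r["score"],2),np.round(r["extent"]),xs.mean().round(1),ys.mean().round(1),len(xs))
    except Exception as e: print(t,e)
cv2.imwrite("pics/w1.png",cv2.resize(w["pixels"][:,:,::-1],(800,600),interpolation=cv2.INTER_CUBIC))
E
```

```text
time_s: 2.15
ee_pos: [0.4467, -0.1835, 0.2303]
eef_rot: [3.141, 0.0, -0.245]
force: [-0.1, 0.1, 1.1]
grip_width: 0.0943
grip_force: 0.0
[-0.01999343 -0.00428822  0.00355214 -0.0001295  -0.00025837  0.00206822]
slicer 0.67 [167.   0. 331. 223.] 246.1 102.4 23989
knob 0.91 [230.  51. 263. 105.] 247.4 79.8 1242
knob_line 0.98 [228.  50. 268. 103.] 247.3 80.0 1266
plate 0.79 [208.  47. 286. 173.] 245.5 116.4 7012
plate 0.7 [323. 244. 447. 340.] 393.0 274.5 2178
plate_tab 0.88 [424.  31. 512. 175.] 473.2 103.9 10006
plate_tab 0.7 [208.  52. 284. 174.] 245.4 116.4 7056
mark 0.7 [165.   1. 330. 224.] 246.0 102.3 23641
```

View pics/w1.png

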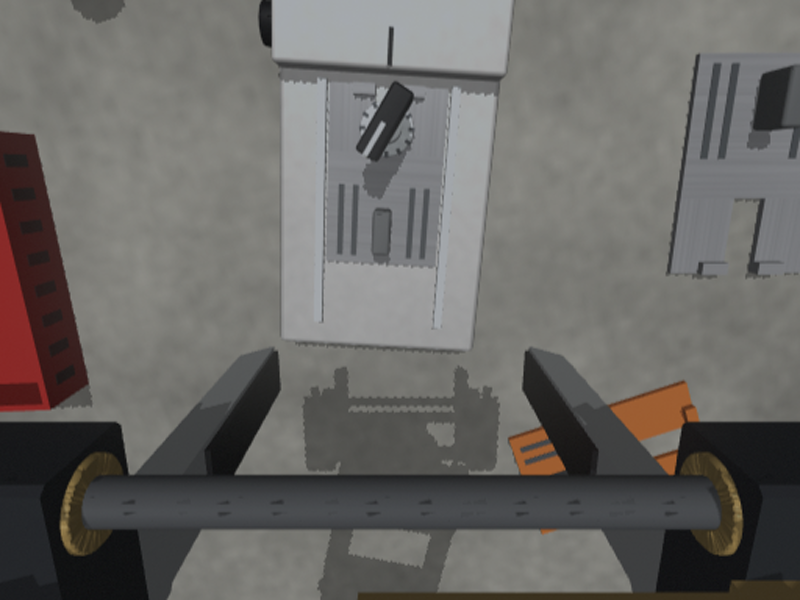

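The picture shows the slicer straight ahead:
- the mark is at about (391,27)–(391,65)
- the bar grip is around (385,121), with its pale line towards (370,152), so about 2.67 rad are needed to the mark
- the tab top is at about (381,230)
- the rail front ends are at (319,321) and (437,328)

Next I take a second wrist view from closer, beside the knob, then fit.

```bash
python3 -m pendant '[0.08,-0.08,0.02,0,0,0,1, 0.10,-0.08,0.02,0,0,0,1, 0.10,-0.08,0.02,0,0,0,1, 0.10,-0.08,0.02,0,0,0,1]'; python3 - <<'E'
from h import *
w=cam("wrist"); pickle.dump(w,open("w2.pkl","wb"))
for t in ["slicer","knob","plate","plate_tab"]:
        for r in silhouettes(t,w)[:2]:
            ys,xs=np.nonzero(r["region"]); print(t,round(r["score"],2),np.round(r["extent"]),xs.mean().round(1),ys.mean().round(1),len(xs))
cv2.imwrite("pics/w2.png",cv2.resize(w["pixels"][:262,110:460,::-1],None,fx=2.2857,fy=2.2857,interpolation=cv2.INTER_CUBIC))
w1=pickle.load(open("w1.pkl","rb"))
cv2.imwrite("pics/w1z.png",cv2.resize(w1["pixels"][:230,160:340,::-1],None,fx=2.6,fy=2.6,interpolation=cv2.INTER_CUBIC))
E
```

```text
time_s: 2.9
ee_pos: [0.5044, -0.1574, 0.2203]
eef_rot: [3.142, 0.001, -0.246]
force: [0.3, -0.4, 0.1]
grip_width: 0.0946
grip_force: 0.0
slicer 0.96 [206.  32. 370. 264.] 281.6 138.5 24732
knob 0.79 [266. 110. 307. 159.] 285.2 131.4 1237
knob 0.71 [  3. 130.  85. 283.] 35.6 205.0 9931
plate 0.91 [241.  99. 324. 219.] 280.5 163.6 6417
plate 0.87 [454.  74. 512. 215.] 486.5 146.7 5523
plate_tab 0.98 [455.  77. 512. 218.] 486.4 146.8 5613
plate_tab 0.94 [243. 102. 323. 216.] 280.6 163.3 6503
```

View pics/w2.png

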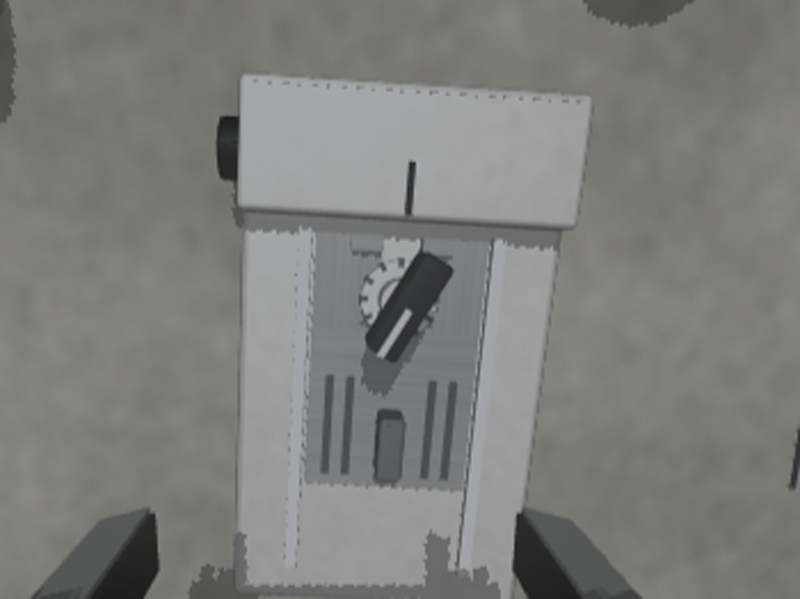

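View pics/w1z.png

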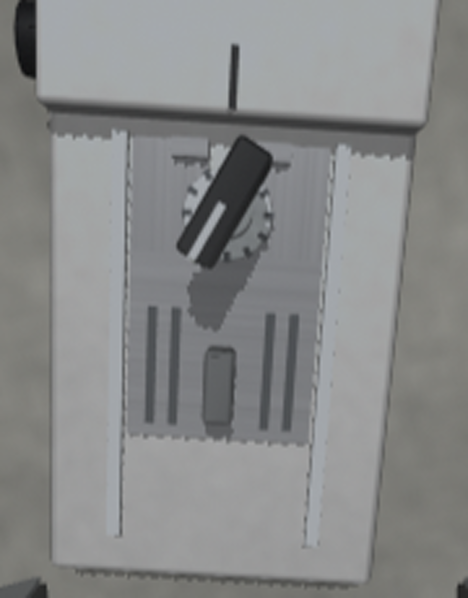

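```bash
cat > fit.py <<'E'
from h import *
from scipy.optimize import least_squares
w1=pickle.load(open("w1.pkl","rb"));w2=pickle.load(open("w2.pkl","rb"))
a=lambda u,v:(160+u/2.6-.3,v/2.6-.3)
b=lambda u,v:(110+u/2.2857-.3,v/2.2857-.3)
P={"mf":(a(233,108),b(409,213)),"mb":(a(236,44),b(411.5,162)),"railL":(a(113,536),b(290,568)),"lineend":(a(194,262),b(384,356)),"linestart":(a(222,203),b(409,311)),"tab":(a(219,389),b(390,450))}
for k,(p,q) in P.items():
    X=tri([w1,w2],[p,q]); print(k,X.round(4),(proj(w1,X)-p).round(1),(proj(w2,X)-q).round(1))
obs=[(w1,P["mf"][0],(67,0,66)),(w2,P["mf"][1],(67,0,66)),(w1,P["mb"][0],(89,0,66)),(w2,P["mb"][1],(89,0,66)),
(w1,P["railL"][0],(-110,45,50)),(w2,P["railL"][1],(-110,45,50)),(w1,a(312,546),(-110,-45,50)),(w2,b(242,75),(120,75,66)),(w2,b(591,98),(120,-75,66))]
def M(s,X): return Ro.from_euler("z",s[3]).apply(np.array(X)/1000)+[s[0],s[1],s[2]]
f=lambda s:np.concatenate([proj(w,M(s,X))-uv for w,uv,X in obs])
s=least_squares(f,[.509,-.185,0,-.25]).x; print("slicer",s.round(4)); print(f(s).round(1))
s[2]=0; s=least_squares(lambda q:f([q[0],q[1],0,q[2]]),s[[0,1,3]]).x; s=np.array([s[0],s[1],0,s[2]]); print("z=0:",s.round(4))
print("knob axis",M(s,(30,0,94)),"mark",M(s,(78,0,66)), "tab nominal",M(s,(-15,0,63)))
for k,z in (("lineend",.108),("linestart",.108),("tab",.073)):
  for w,uv in zip((w1,w2),P[k]):
    X=onplane(w,uv,z); print(k,X.round(4),"in slicer",Ro.from_euler("z",-s[3]).apply(X-s[:3]).round(4))
E
python3 fit.py
```

```text
mf [ 0.583  -0.2089  0.0624] [ 0.1 -0.1] [-0.1  0.1]
mb [ 0.6034 -0.2149  0.0644] [-0.4  0.4] [ 0.4 -0.4]
railL [ 0.426  -0.1117  0.0464] [-0.1  0. ] [ 0.1 -0.1]
lineend [ 0.5307 -0.1825  0.1033] [ 0.3 -0.3] [-0.3  0.3]
linestart [ 0.5466 -0.1965  0.1082] [-0.2  0.2] [ 0.2 -0.2]
tab [ 0.4809 -0.1766  0.0653] [-0.1  0.1] [ 0.1 -0.1]
slicer [ 0.5182 -0.1882 -0.0038 -0.3044]
[-0.4  1.2 -0.6  1.2 -0.4  1.3  0.2  0.2  0.3 -0.7  0.4 -0.8 -0.4 -0.3
 -1.  -0.9  1.9 -1.3]
z=0: [ 0.518  -0.188   0.     -0.3037]
knob axis [ 0.54662421 -0.19698701  0.094     ] mark [ 0.59242743 -0.21134198  0.066     ] tab nominal [ 0.5036837  -0.18352923  0.063     ]
lineend [ 0.5304 -0.1824  0.108 ] in slicer [0.0102 0.0091 0.108 ]
lineend [ 0.5316 -0.1827  0.108 ] in slicer [0.0114 0.0091 0.108 ]
linestart [ 0.5467 -0.1967  0.108 ] in slicer [0.03   0.0003 0.108 ]
linestart [ 0.5465 -0.1962  0.108 ] in slicer [0.0296 0.0007 0.108 ]
tab [ 0.4819 -0.1773  0.073 ] in slicer [-0.0377 -0.0006  0.073 ]
tab [ 0.4831 -0.1765  0.073 ] in slicer [-0.0367  0.0006  0.073 ]
```

Measurements hold up: slicer yaw is -0.304, the knob axis is at (0.5466,-0.197), the line needs 2.717 rad, and plate origin x is about +0.0125. Next I go above the knob and turn the tool to the bar.

```bash
python3 - <<'E'
from h import *
print(rel((.5466,-.197,.19),2.413-1.3))
E
```

```text
(array([0.1009, 0.0559, 0.0617]), array([ 3.000e-04, -3.000e-04, -8.657e-01]))
```

```bash
python3 -m pendant '[0.101,0.056,0.06,0,0,-0.87,0, 0.101,0.056,0.06,0,0,-0.87,0, 0.101,0.056,0.06,0,0,-0.87,0, 0.101,0.056,0.06,0,0,-0.87,0, 0.101,0.056,0.06,0,0,-0.87,0, 0.101,0.056,0.06,0,0,-0.87,0, 0.101,0.056,0.06,0,0,-0.87,0, 0.101,0.056,0.06,0,0,-0.87,0, 0.101,0.056,0.06,0,0,-0.87,0, 0.101,0.056,0.06,0,0,-0.87,-0.15, 0.101,0.056,0.06,0,0,-0.87,-0.15]'; python3 - <<'E'
from h import *
print(rel((.5466,-.197,.15),2.413))
E
```

```text
time_s: 4.25
ee_pos: [0.5469, -0.1968, 0.1906]
eef_rot: [3.141, -0.0, 1.117]
force: [0.3, 0.5, -0.6]
grip_width: 0.0398
grip_force: 0.0
(array([-0.0007, -0.0004,  0.0812]), array([ 1.000e-04,  1.000e-04, -8.253e-01]))
```

```bash
python3 -m pendant '[0,0,0.08,0,0,-0.825,-0.15, 0,0,0.08,0,0,-0.825,-0.15, 0,0,0.08,0,0,-0.825,-0.15, 0,0,0.08,0,0,-0.825,-0.15, 0,0,0.08,0,0,-0.825,-0.15, 0,0,0.08,0,0,-0.825,-0.15, 0,0,0.08,0,0,-0.825,-0.15, 0,0,0.08,0,0,-0.825,-0.15, 0,0,0.08,0,0,-0.825,-0.15, 0,0,0.08,0,0,-0.825,-0.15, 0,0,0.08,0,0,-0.825,-0.15]'; python3 - <<'E'
from h import *
w=cam("wrist"); pickle.dump(w,open("w3.pkl","wb"))
cv2.imwrite("pics/w3.png",cv2.resize(w["pixels"][110:310,130:380,::-1],None,fx=3,fy=3,interpolation=cv2.INTER_CUBIC))
print(rel((.5466,-.197,.077),2.413)); p,R,o=pose()
for d in (0,.02,-.02): print(((proj(w,[.5466+d*np.cos(2.413),-.197+d*np.sin(2.413),.108])-[130,110])*3).round(0))
E
```

```text
time_s: 5.35
ee_pos: [0.5471, -0.1966, 0.1505]
eef_rot: [3.142, 0.0, 2.411]
force: [0.6, 0.7, -0.8]
grip_width: 0.0399
grip_force: 0.0
(array([ 0.0003, -0.0011,  0.147 ]), array([ 0.    ,  0.    , -0.0008]))
[373. 317.]
[373. 237.]
[374. 393.]
```

View pics/w3.png

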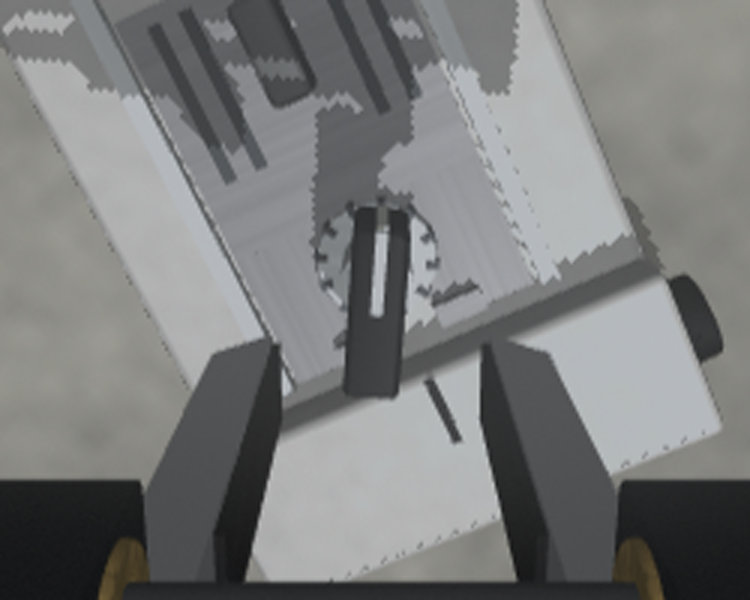

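The line runs from (377,317) to (382,232), so the bar is about 0.06 rad further clockwise than I took it; lateral error is under 1 mm. I trim that and descend.

```bash
python3 -m pendant '[0,0,0.05,0,0,0.04,-0.15, 0,0,0.1,0,0,0.04,-0.15, 0,0,0.147,0,0,0.04,-0.15, 0,0,0.147,0,0,0.04,-0.15, 0,0,0.147,0,0,0.04,-0.15]' 20; python3 -m pendant '[0,0,0,0,0,0,-0.6, 0,0,0,0,0,0,-0.8, 0,0,0,0,0,0,-1, 0,0,0,0,0,0,-1, 0,0,0,0,0,0,-1, 0,0,0,0,0,0,-1]' 20; python3 -c "
from h import *
print(pose()[2])"
```

```text
time_s: 5.9
ee_pos: [0.5473, -0.1967, 0.0776]
eef_rot: [3.142, 0.0, 2.352]
force: [0.2, 0.2, 0.1]
grip_width: 0.0397
grip_force: 0.0
time_s: 6.5
ee_pos: [0.5469, -0.1974, 0.0775]
eef_rot: [-3.141, 0.001, 2.353]
force: [-4.4, -3.8, 2.7]
grip_width: 0.0184
grip_force: 20.0
{'time_s': 6.5, 'qpos': array([-4.08779586e-01,  5.00545374e-01,  1.55625642e+00, -1.33835136e-03,
        1.08445349e+00, -1.19049689e+00]), 'joint_vel': array([-0.00102352, -0.00090401, -0.00081047, -0.00058658,  0.00086482,
       -0.00129171]), 'tau': array([ 3.24274175e+00, -5.94722486e+01, -3.15075231e+01,  1.35631979e+00,
       -4.07255720e-01, -7.71970772e-04]), 'ee_pos': array([ 0.54685703, -0.19735067,  0.07753455]), 'eef_rot': array([-3.14061892e+00,  7.52189314e-04,  2.35313934e+00]), 'force': array([-4.35695926, -3.82498915,  2.70127283]), 'moment': array([-0.8806516 ,  0.6232331 , -0.01171721]), 'grip_force': 20.000130236148834, 'grip_width': 0.018418493701763742}
```

Grip width is 18.4 mm where the bar is 14, so the finger tips may be catching the 20 mm neck. I reopen, rise 8 mm, centre 1 mm and regrip.

```bash
python3 -m pendant '[0,0,0,0,0,0,-0.3, 0,0,0,0,0,0,-0.3, 0,-0.002,-0.016,0,0,0,-0.3, 0,-0.002,-0.016,0,0,0,-0.7, 0,-0.002,-0.016,0,0,0,-1, 0,-0.002,-0.016,0,0,0,-1, 0,-0.002,-0.016,0,0,0,-1]' 20; python3 - <<'E'
from h import *
o=pose()[2];print(o["force"],o["moment"],o["grip_width"],o["eef_rot"])
w=cam("wrist")
cv2.imwrite("pics/w4.png",cv2.resize(w["pixels"][110:310,130:380,::-1],None,fx=3,fy=3,interpolation=cv2.INTER_CUBIC))
E
```

```text
time_s: 7.2
ee_pos: [0.5463, -0.1973, 0.0849]
eef_rot: [-3.141, -0.0, 2.353]
force: [-0.5, -0.7, 0.7]
grip_width: 0.0141
grip_force: 20.0
[-0.51635451 -0.71944488  0.71747762] [-0.12594339 -0.00965644  0.0087814 ] 0.014110247574665648 [-3.14145007e+00 -1.11983994e-04  2.35349344e+00]
```

Now a clean grip on the bar (14.1 mm, forces near zero). I start turning clockwise and follow the rise by force.

```bash
python3 -m pendant '[0,0,0,0,0,0.05,-1, 0,0,0,0,0,0.1,-1, 0,0,0,0,0,0.15,-1, 0,0,0,0,0,0.15,-1]' 20; python3 -c "
from h import *
o=pose()[2];print(o['force'],o['moment'],o['grip_width'],o['eef_rot'],o['ee_pos'])"
```

```text
time_s: 7.65
ee_pos: [0.5465, -0.1972, 0.0851]
eef_rot: [3.141, 0.0, 2.117]
force: [-0.3, 0.7, 2.7]
grip_width: 0.0137
grip_force: 20.0
[-0.29093278  0.65684134  2.74584226] [ 0.15447163 -0.17630172  0.14138813] 0.013719939576629194 [3.14128356e+00 1.29446556e-04 2.11684768e+00] [ 0.54654661 -0.19723357  0.08506741]
```

```bash
python3 -m pendant '[0,0,-0.001,0,0,0.05,-1, 0,0,-0.002,0,0,0.1,-1, 0,0,-0.0025,0,0,0.15,-1, 0,0,-0.003,0,0,0.2,-1, 0,0,-0.003,0,0,0.2,-1]' 20; python3 -c "
from h import *
o=pose()[2];print(o['force'],o['moment'],o['grip_width'],o['eef_rot'],o['ee_pos'])"
```

```text
time_s: 8.15
ee_pos: [0.5468, -0.1971, 0.0865]
eef_rot: [3.141, 0.0, 1.805]
force: [3.8, 2.6, 0.0]
grip_width: 0.0138
grip_force: 20.0
[3.81332859 2.61615026 0.04437986] [ 0.31964127 -0.87495574  0.15942515] 0.013783306010549895 [3.14065957e+00 9.52771926e-05 1.80482151e+00] [ 0.54678612 -0.19712282  0.08652485]
```

```bash
python3 -m pendant '[0.0005,0.001,-0.0004,0,0,0.06,-1, 0.0005,0.0012,-0.0009,0,0,0.12,-1, 0.0005,0.0012,-0.0014,0,0,0.18,-1, 0.0005,0.0012,-0.0019,0,0,0.24,-1, 0.0005,0.0012,-0.0024,0,0,0.3,-1,0.0005,0.0012,-0.0028,0,0,0.35,-1,0.0005,0.0012,-0.0028,0,0,0.35,-1]' 20; python3 -c "
from h import *
o=pose()[2];print(o['force'],o['moment'],o['grip_width'],o['eef_rot'],o['ee_pos'])"
```

```text
time_s: 8.85
ee_pos: [0.5474, -0.1971, 0.0881]
eef_rot: [3.14, 0.0, 1.256]
force: [5.3, -0.3, 1.9]
grip_width: 0.0137
grip_force: 20.0
[ 5.29856823 -0.31170901  1.8538365 ] [-0.09698163 -1.0851624   0.17226736] 0.013729460748179588 [3.14012431e+00 2.46321576e-05 1.25629801e+00] [ 0.54743187 -0.1970906   0.08812109]
```

```bash
python3 -m pendant '[0.0004,0.001,-0.0009,0,0,0.06,-1, 0.0004,0.0014,-0.0016,0,0,0.12,-1, 0.0004,0.0014,-0.0022,0,0,0.18,-1, 0.0004,0.0014,-0.0028,0,0,0.24,-1, 0.0004,0.0014,-0.0035,0,0,0.3,-1,0.0004,0.0014,-0.0041,0,0,0.35,-1,0.0004,0.0014,-0.0041,0,0,0.35,-1]' 20; python3 -c "
from h import *
o=pose()[2];print(o['force'],o['moment'],o['grip_width'],o['eef_rot'],o['ee_pos'])"
```

```text
time_s: 9.55
ee_pos: [0.548, -0.1974, 0.0901]
eef_rot: [3.14, -0.0, 0.707]
force: [4.5, -2.2, 0.1]
grip_width: 0.0139
grip_force: 20.0
[ 4.51911037 -2.18428949  0.08574601] [-0.64069611 -0.95123094  0.1753247 ] 0.013891877537117058 [ 3.14025354e+00 -2.67629139e-04  7.07066652e-01] [ 0.54799425 -0.19737618  0.09008521]
```

```bash
python3 -m pendant '[0.0005,0.001,-0.0004,0,0,0.06,-1, 0.0005,0.0013,-0.0009,0,0,0.12,-1, 0.0005,0.0013,-0.0015,0,0,0.18,-1, 0.0005,0.0013,-0.002,0,0,0.24,-1, 0.0005,0.0013,-0.0026,0,0,0.3,-1,0.0005,0.0013,-0.0032,0,0,0.35,-1,0.0005,0.0013,-0.0032,0,0,0.35,-1]' 20; python3 -c "
from h import *
o=pose()[2];print(o['force'],o['moment'],o['grip_width'],o['eef_rot'],o['ee_pos'])"
```

```text
time_s: 10.25
ee_pos: [0.5484, -0.1979, 0.0917]
eef_rot: [3.14, -0.0, 0.157]
force: [3.4, -4.5, 0.2]
grip_width: 0.0135
grip_force: 20.0
[ 3.35232059 -4.54692141  0.22617626] [-0.90425225 -0.71109289  0.16340085] 0.013540749573657338 [ 3.14039265e+00 -3.72028901e-04  1.57452668e-01] [ 0.54838385 -0.19792476  0.0916773 ]
```

```bash
python3 -m pendant '[0.0006,0.001,-0.0006,0,0,0.06,-1, 0.0006,0.0013,-0.0011,0,0,0.12,-1, 0.0006,0.0013,-0.0017,0,0,0.18,-1, 0.0006,0.0013,-0.0023,0,0,0.24,-1, 0.0006,0.0013,-0.003,0,0,0.31,-1,0.0006,0.0013,-0.003,0,0,0.31,-1,0.0006,0.0013,-0.003,0,0,0.31,-1]' 20; python3 -c "
from h import *
o=pose()[2];print(o['force'],o['moment'],o['grip_width'],o['eef_rot'],o['ee_pos'])"
```

```text
time_s: 10.95
ee_pos: [0.5484, -0.1985, 0.093]
eef_rot: [3.141, 0.0, -0.326]
force: [0.7, -5.2, 1.3]
grip_width: 0.0137
grip_force: 20.0
[ 0.72206302 -5.18293079  1.3252499 ] [-1.23204453 -0.09783936  0.15164033] 0.013720803527883142 [ 3.14065831e+00  3.32370224e-05 -3.25509409e-01] [ 0.54844679 -0.19847354  0.09300588]
```

```bash
python3 -m pendant '[0.0005,0.0013,0,0,0,0,-1, 0.0005,0.0013,0,0,0,0,-0.9, 0.0005,0.0013,0,0,0,0,-0.3, 0.0005,0.0013,0,0,0,0,-0.15, 0.0005,0.0013,-0.05,0,0,0,-0.15, 0.0005,0.0013,-0.1,0,0,0,-0.15, 0.0005,0.0013,-0.14,0,0,0,-0.15, 0.0005,0.0013,-0.14,0,0,0,-0.15,0.0005,0.0013,-0.14,0,0,0,-0.15]' 20; python3 - <<'E'
from h import *
w=cam("wrist"); pickle.dump(w,open("w5.pkl","wb"))
cv2.imwrite("pics/w5.png",cv2.resize(w["pixels"][90:290,130:380,::-1],None,fx=3,fy=3,interpolation=cv2.INTER_CUBIC))
c=np.array([.5466,-.197]);u=np.array([np.cos(-.3037),np.sin(-.3037)])
for d,z in ((0,.115),(.02,.115),(.037,.066),(.059,.066)): print(((proj(w,[*(c+d*u),z])-[130,90])*3).round(0))
E
```

```text
time_s: 11.85
ee_pos: [0.5485, -0.1984, 0.1623]
eef_rot: [-3.141, 0.001, -0.332]
force: [-0.7, 0.2, -0.7]
grip_width: 0.04
grip_force: 0.0
[383. 374.]
[380. 296.]
[378. 196.]
[376. 118.]
```

View pics/w5.png

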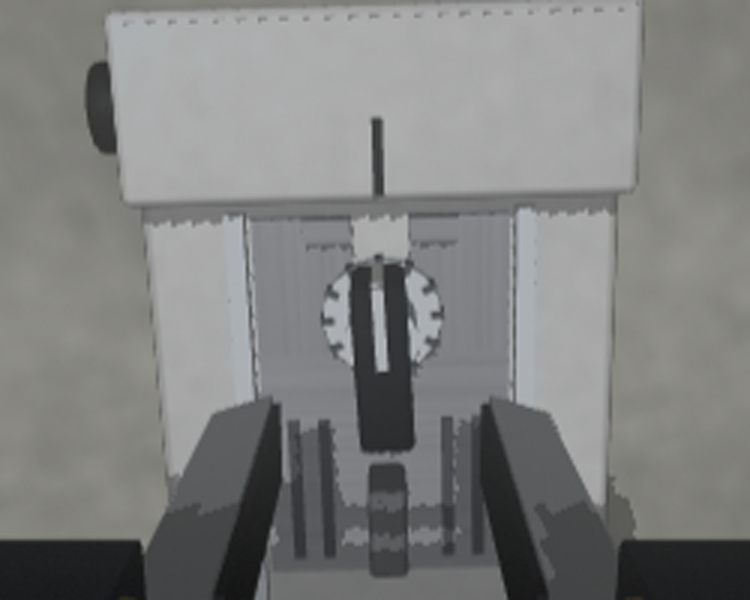

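The knob is on its mark: the line runs (382,371) to (377,288), in line with the mark at (377,118)–(379,196). Next is the tab.

```bash
python3 -c "
from h import *
print(rel((.4827,-.1769,.13),-.304))
print(rel((.4827,-.1769,.053),-.304))"
```

```text
(array([-0.1377,  0.0023,  0.0636]), array([-0.0002,  0.0011, -0.0179]))
(array([-0.1374,  0.0023,  0.2176]), array([-0.0002,  0.0011, -0.0179]))
```

```bash
python3 -m pendant '[-0.07,0.002,0,0,0,-0.018,-0.15, -0.1375,0.002,0,0,0,-0.018,-0.15, -0.1375,0.002,0.08,0,0,-0.018,-0.15, -0.1375,0.002,0.15,0,0,-0.018,-0.15, -0.1375,0.002,0.19,0,0,-0.018,-0.15, -0.1375,0.002,0.217,0,0,-0.018,-0.15, -0.1375,0.002,0.217,0,0,-0.018,-0.15]'; python3 -c "
from h import *
print(rel((.4827,-.1769,.053),-.304))"
```

```text
time_s: 12.6
ee_pos: [0.4823, -0.1766, 0.0524]
eef_rot: [-3.141, 0.004, -0.304]
force: [-0.3, -0.2, 0.3]
grip_width: 0.04
grip_force: 0.0
(array([ 0.0009,  0.0004, -0.0011]), array([-0.0003,  0.0024, -0.0001]))
```

```bash
python3 -m pendant '[0,0,0,0,0,0,-0.6, 0,0,0,0,0,0,-0.8, 0,0,0,0,0,0,-1, 0,0,0,0,0,0,-1, 0,0,0,0,0,0,-1]' 25; python3 -c "
from h import *
o=pose()[2];print(o['force'],o['moment'],o['grip_width'],o['eef_rot'],o['ee_pos'])"
```

```text
time_s: 13.1
ee_pos: [0.4837, -0.1773, 0.0552]
eef_rot: [3.141, -0.001, -0.304]
force: [-0.8, -0.7, 5.2]
grip_width: 0.0117
grip_force: 25.0
[-0.8222355  -0.67725099  5.1571516 ] [-0.04465839  0.19664832 -0.15393786] 0.011719833635473522 [ 3.14135663e+00 -1.11479624e-03 -3.04300376e-01] [ 0.4836805  -0.17728779  0.05515197]
```

```bash
python3 -m pendant '[0,0,-0.002,0,0,0,-1, 0,0,-0.002,0,0,0,-1]' 25; python3 -c "
from h import *
o=pose()[2];print(o['force'],o['moment'],o['grip_width'],o['eef_rot'],o['ee_pos'])"
```

```text
time_s: 13.3
ee_pos: [0.4833, -0.177, 0.0555]
eef_rot: [-3.142, 0.0, -0.304]
force: [0.2, -0.9, -1.4]
grip_width: 0.012
grip_force: 25.0
[ 0.19240712 -0.8609503  -1.4340004 ] [0.12250941 0.07186624 0.03155368] 0.011973955174109372 [-3.14150606e+00  2.60904072e-04 -3.04229168e-01] [ 0.4832756  -0.17701165  0.0554678 ]
```

```bash
python3 -m pendant '[-0.01,0,0.0004,0,0,0,-1, -0.02,0,0.0004,0,0,0,-1, -0.03,0,0.0004,0,0,0,-1, -0.03,0,0.0004,0,0,0,-1]' 25; python3 -c "
from h import *
o=pose()[2];print(o['force'],o['moment'],o['grip_width'],o['eef_rot'],o['ee_pos'])"
```

```text
time_s: 13.7
ee_pos: [0.4684, -0.1723, 0.0553]
eef_rot: [-3.142, 0.001, -0.304]
force: [0.3, 0.4, -0.4]
grip_width: 0.012
grip_force: 25.0
[ 0.2827266   0.36692779 -0.41127556] [-0.01320336  0.06493383 -0.03654477] 0.012043552256067435 [-3.14150914e+00  5.44931495e-04 -3.04326155e-01] [ 0.46835382 -0.17234267  0.05527933]
```

Free-sliding. I keep drawing it out: 42 mm more, for 57 mm in total.

```bash
python3 -m pendant '[-0.012,0,0,0,0,0,-1, -0.024,0,0,0,0,0,-1, -0.036,0,0,0,0,0,-1, -0.048,0,0,0,0,0,-1, -0.06,0,0,0,0,0,-1, -0.072,0,0,0,0,0,-1, -0.084,0,0,0,0,0,-1, -0.084,0,0,0,0,0,-1]' 25; python3 - <<'E'
from h import *
o=pose()[2];print(o['force'],o['moment'],o['grip_width'],o['eef_rot'],o['ee_pos'])
T=cam("top");S=cam("side");pickle.dump(T,open("top2.pkl","wb"));pickle.dump(S,open("side2.pkl","wb"))
for n,p in (("top",T),("side",S)):
    for r in silhouettes("basket",p)[:1]:
        ys,xs=np.nonzero(r["region"]);m=r["region"].astype(np.uint8)
        c=max(cv2.findContours(m,0,2)[0],key=cv2.contourArea); print(n,r["score"],cv2.minAreaRect(c), cv2.approxPolyDP(c,6,True)[:,0].tolist())
a=cv2.resize(T["pixels"][140:240,150:250],(400,400),interpolation=cv2.INTER_CUBIC)
b=cv2.resize(S["pixels"][225:330,145:265],(400,350),interpolation=cv2.INTER_CUBIC)
b=np.vstack([b,np.zeros((50,400,3),np.uint8)])
cv2.imwrite("pics/bk.png",np.hstack([a,b])[:,:,::-1])
E
```

```text
time_s: 14.5
ee_pos: [0.4284, -0.1598, 0.0553]
eef_rot: [-3.142, 0.0, -0.304]
force: [0.4, -0.1, -0.8]
grip_width: 0.0118
grip_force: 25.0
[ 0.44305134 -0.06212236 -0.7533346 ] [0.06847943 0.0355541  0.00609717] 0.011756961595454106 [-3.14154951e+00  2.94147070e-04 -3.04322776e-01] [ 0.42836507 -0.15979848  0.05532426]
top 0.73 ((196.55282592773438, 188.38491821289062), (49.2664680480957, 59.770912170410156), 10.619654655456543) [[180, 157], [168, 212], [213, 221], [225, 165]]
side 0.93 ((203.58108520507812, 270.9864807128906), (93.9281005859375, 75.09597778320312), 35.53767776489258) [[194, 228], [148, 270], [215, 323], [257, 277], [258, 265]]
```

View pics/bk.png

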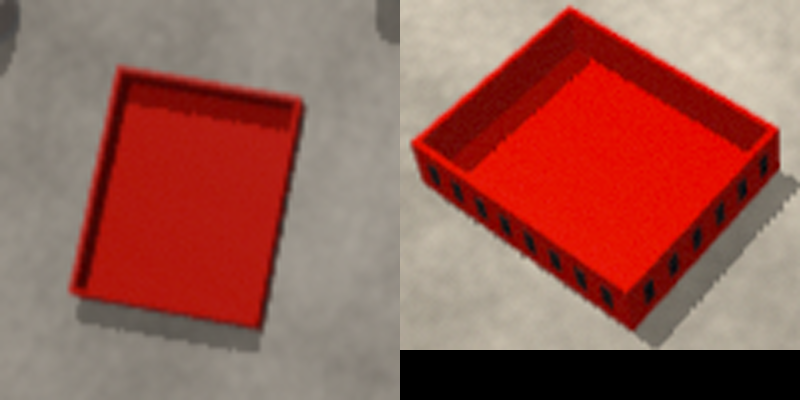

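The basket is empty and aligned much like the slicer; rim corners are visible in both views. I triangulate them.

```bash
python3 - <<'E'
from h import *
T=pickle.load(open("top2.pkl","rb"));S=pickle.load(open("side2.pkl","rb"))
t=[(118,67),(302,100),(262,328),(72,293)];s=[(12,145),(170,8),(380,130),(227,292)]
X=np.array([tri([T,S],[(150+a[0]/4-.4,140+a[1]/4-.4),(145+b[0]/3.333-.35,225+b[1]/3.333-.35)]) for a,b in zip(t,s)])
print(X.round(4),X.mean(0).round(4)); d=X[0]-X[3]+X[1]-X[2];y=np.arctan2(d[1],d[0]);print("yaw",y,np.linalg.norm(X[0]-X[3]),np.linalg.norm(X[0]-X[1]))
b=X.mean(0);yw=y
# tool target: tab is 50mm ahead(-x) of plate origin; centre the plate's extent (origin->-0.0145 from plate centre)
for ps in (0.,):
    u=np.array([np.cos(yw),np.sin(yw)]); c=b[:2]+u*(.0145-.05)   # plate centre at basket centre: origin at +14.5
    print("tcp",c,yw); p,R,o=pose()
    for z in (.16,.0163+.0):
        print(z,rel((*c,z),yw))
print(rel((.4284,-.1598,.16),-.304))
E
```

```text
[[0.6467 0.2362 0.0461]
 [0.6118 0.0702 0.0462]
 [0.4076 0.109  0.0425]
 [0.4427 0.2764 0.046 ]] [0.5272 0.1729 0.0452]
yaw -0.19124507004543911 0.20790648814357568 0.16964742983026243
tcp [0.49235283 0.17967321] -0.19124507004543911
0.16 (array([-0.0829, -0.6861, -0.2094]), array([ 0.    , -0.0001, -0.0719]))
0.0163 (array([-0.083 , -0.6861,  0.078 ]), array([ 0.    , -0.0001, -0.0719]))
(array([-0.0016, -0.    , -0.2094]), array([-0.    , -0.0001, -0.0002]))
```

```bash
python3 -m pendant '[0,0,-0.02,0,0,0,-1, 0,0,-0.06,0,0,0,-1, 0,0,-0.12,0,0,0,-1, 0,0,-0.18,0,0,0,-1, 0,0,-0.2,0,0,0,-1, 0,0,-0.2,0,0,0,-1]' 40; python3 -m pendant '[0,-0.03,0,0,0,0,-1, -0.02,-0.09,0,0,0,-0.01,-1, -0.03,-0.16,0,0,0,-0.02,-1, -0.04,-0.23,0,0,0,-0.03,-1, -0.05,-0.3,0,0,0,-0.04,-1, -0.06,-0.37,0,0,0,-0.05,-1, -0.07,-0.44,0,0,0,-0.06,-1, -0.08,-0.51,0,0,0,-0.07,-1, -0.083,-0.58,0,0,0,-0.072,-1, -0.083,-0.65,0,0,0,-0.072,-1, -0.083,-0.686,0,0,0,-0.072,-1, -0.083,-0.686,0,0,0,-0.072,-1]' 40; python3 - <<'E'
from h import *
o=pose()[2];print(o['force'],o['moment'],o['grip_width'],o['eef_rot'],o['ee_pos']); print(rel((.4924,.1797,.0153),-.191))
w=cam("side")
cv2.imwrite("pics/s3.png",cv2.resize(w["pixels"][180:340,120:300,::-1],None,fx=3,fy=3,interpolation=cv2.INTER_CUBIC))
E
```

```text
time_s: 15.3
ee_pos: [0.4295, -0.1602, 0.1564]
eef_rot: [3.141, -0.003, -0.304]
force: [-0.0, 0.7, -1.8]
grip_width: 0.0117
grip_force: 40.0
time_s: 16.5
ee_pos: [0.4919, 0.1809, 0.1537]
eef_rot: [3.141, 0.002, -0.189]
force: [-0.1, -0.2, -0.7]
grip_width: 0.0118
grip_force: 40.0
[-0.09262108 -0.22739429 -0.68851905] [ 0.00947926  0.0240551  -0.05702018] 0.011790164906323836 [ 3.14067359e+00  2.02727689e-03 -1.89031122e-01] [0.49185973 0.18092408 0.15368982]
(array([0.0021, 0.0019, 0.2768]), array([0.0006, 0.0013, 0.0013]))
```

View pics/s3.png

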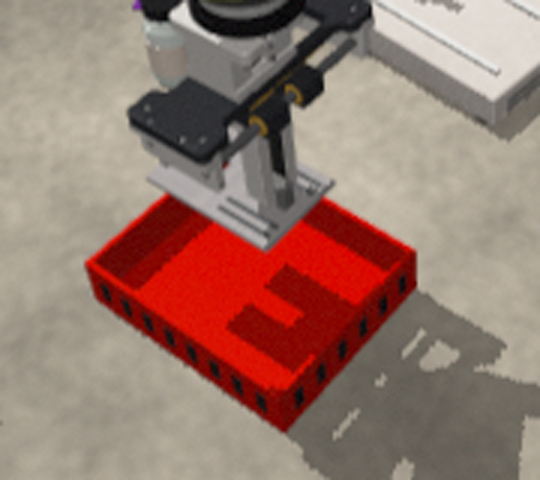

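The plate hangs level above the basket, at about (245,205) in the crop. I lower it to just above the floor.

```bash
python3 -m pendant '[0,0,0.06,0,0,0,-1, 0,0,0.12,0,0,0,-1, 0,0,0.18,0,0,0,-1, 0,0,0.22,0,0,0,-1, 0,0,0.25,0,0,0,-1, 0,0,0.264,0,0,0,-1, 0,0,0.27,0,0,0,-1, 0,0,0.274,0,0,0,-1,0,0,0.274,0,0,0,-1]' 40; python3 -c "
from h import *
o=pose()[2];print(o['force'],o['moment'],o['eef_rot'],o['ee_pos'])"
```

```text
time_s: 17.45
ee_pos: [0.4924, 0.1795, 0.0187]
eef_rot: [-3.141, -0.001, -0.191]
force: [-1.0, -0.3, -1.2]
grip_width: 0.0114
grip_force: 40.0
[-1.0248026  -0.30635521 -1.22319744] [0.04958483 0.04221572 0.03149406] [-3.14127465e+00 -5.94297599e-04 -1.91409326e-01] [0.49237756 0.17949775 0.01871202]
```

Still hanging, about 3 mm above the floor.

```bash
python3 -m pendant '[0,0,0.002,0,0,0,-1, 0,0,0.004,0,0,0,-1, 0,0,0.006,0,0,0,-1, 0,0,0.007,0,0,0,-1, 0,0,0.007,0,0,0,-1,0,0,0.007,0,0,0,-1]' 40; python3 -c "
from h import *
o=pose()[2];print(o['force'],o['moment'],o['eef_rot'],o['ee_pos'])"
```

```text
time_s: 18.05
ee_pos: [0.4922, 0.1797, 0.0151]
eef_rot: [-3.142, -0.0, -0.191]
force: [-3.4, -0.9, 6.1]
grip_width: 0.0111
grip_force: 40.0
[-3.36322599 -0.86200401  6.14542616] [-0.19388479  0.5434681   0.00893486] [-3.1415158e+00 -1.0332075e-04 -1.9108396e-01] [0.49218132 0.17972679 0.01512727]
```

The plate rests on the floor (6 N) at the expected height (TCP 0.0151), still held. I release and retreat upward.

```bash
python3 -m pendant '[0,0,-0.001,0,0,0,-1, 0,0,-0.001,0,0,0,-1, 0,0,-0.001,0,0,0,-0.8, 0,0,-0.001,0,0,0,-0.5, 0,0,-0.001,0,0,0,-0.3, 0,0,-0.02,0,0,0,-0.3, 0,0,-0.08,0,0,0,-0.3, 0,0,-0.16,0,0,0,-0.3, 0,0,-0.24,0,0,0,-0.3, 0,0,-0.3,0,0,0,-0.3, 0,0,-0.3,0,0,0,-0.3]' 10; python3 - <<'E'
from h import *
w=cam("wrist");T=cam("top")
a=cv2.resize(w["pixels"],(533,400));b=cv2.resize(T["pixels"][150:230,262:316],(266,400),interpolation=cv2.INTER_CUBIC)
cv2.imwrite("pics/end.png",np.hstack([a,b])[:,:,::-1]); o=pose()[2]; print(o["force"],o["joint_vel"].round(3))
E
```

```text
time_s: 19.15
ee_pos: [0.4937, 0.1801, 0.1697]
eef_rot: [-3.138, -0.007, -0.191]
force: [1.0, 0.4, -0.3]
grip_width: 0.0327
grip_force: 0.0
[-0.14136599  0.360131   -1.00810264] [-0.001  0.031  0.027  0.002 -0.008  0.003]
```

View pics/end.png

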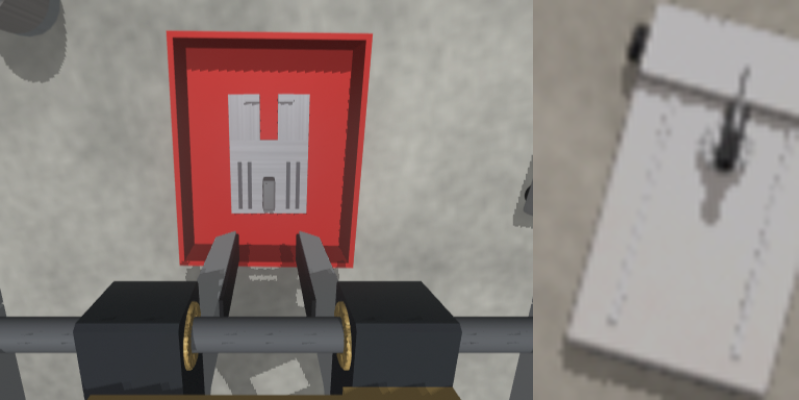

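The plate lies flat in the middle of the basket, at about (268,153), and the knob still lines up with its mark, at (730,145) against (742,85).

```bash
python3 -m pendant '[0,0,0,0,0,0,-0.3, 0,0,0,0,0,0,-0.3, 0,0,0,0,0,0,-0.3]'; python3 -c "
from station import order
print(order.hand_in())"
```

```text
time_s: 19.55
ee_pos: [0.4919, 0.1796, 0.164]
eef_rot: [3.141, 0.001, -0.191]
force: [-0.4, 0.1, 0.3]
grip_width: 0.0329
grip_force: 0.0
the job is handed in; nothing more can be done
None
```

The job is handed in at about 20 s of the 72 s limit, with no verdict returned: the last pictures show the knob on its mark and the plate let go, lying flat in the basket, and the arm stayed well clear of the jar, can and mug.

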